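# Cap the coolant tank's camlock stub

### The arm

A 6-joint arm with a two-finger parallel gripper is mounted at the origin on the work surface. World frame = base frame: x ahead of the robot, y to its left, z up, the work surface at z = 0. Lengths are in m, angles in rad, forces in N, time in s.
With the tool pointing down it reaches from about 0.325 to 0.9 m from the base axis. Payload 3.5 kg.
Tool frame: the origin (TCP) lies midway between the tips of the shut fingers; the grasp point (between the pads) lies 19 mm behind it; z points along the fingers, y is the direction in which the jaws open and shut (so a half turn about z gives the same grasp; the last joint's range is limited). The gripper opens to 85 mm and grips with 20 to 120 N. Pads are 22 mm wide; open, the fingers measure 114 mm over their backs; the gripper's body (76 mm by 85 mm) begins 54 mm behind the grasp point. The pads swing forward as they close: fully open they stand 13 mm farther back than shut.
Start: joints at [1.144, 0.276, -0.026, 1.268, 0, 1.467], TCP at [0.199, 0.593, 0.206] pointing down, gripper open.
Joint ranges: [-3.12, 3.12], [-0.85, 1.88], [-1.08, 1.24], [-1.95, 2.15], [-1.57, 1.53], [-3.14, 3.14]. Speed limits (rad/s): [2.57, 2.57, 3.14, 3.14, 3.14, 3.14].

### API

Orientations are given as a unit quaternion [x, y, z, w].
In Python, from workcell import sensors, vision, hand_in gives the robot as it stands. The module is installed in compiled form; this text tells all that it offers.
- The arm moves only by the shell command python3 -m crank 'ROWS' [FORCE]. ROWS is JSON, a list that holds one entry, the list of rows, each a list of 7 numbers: the gripper command: -1 is fully open, 1 is shut, values between are in proportion, then the shift along the tool's x, y, z in m, then the turn, a rotation vector about the tool's x, y, z in degrees. A call has 1 to 12 rows; each row shifts and turns the pose as measured when the row begins, along the tool's axes as they then stand; what a row does not reach is not made up. A row lasts 1/10 s, in which the tool goes at most 50 mm and 8.59 degrees, less where a joint would pass 70% of its speed; a pose out of reach is approached as far as the arm can. A call with a gripper value outside its range is refused whole. The fingers move at their own pace and stop on an object; FORCE is the grip in N (left out, the last holds). Time passes only in rows, so rows that do not move let the fingers close. It gives the time, the measured TCP pose, the force and the opening at its end, in the units of the state.
- sensors.sense(): the state, without advancing time (a new reading comes with each control period).
- vision.camera(name): name is "side" or "top" or "wrist"; returns the picture (384x512x3 uint8, red, green, blue); there is no depth.
- vision.camera_info(name): a dict with "vertical_fov" (degrees; the focal length in pixels is half the picture's height over the tangent of half this angle, whatever the lens; pixels are square), "cx", "cy" (the principal point, pixels), "T" (4x4, takes a point from camera to world coordinates); the wrist camera has in their place "mount" (4x4, takes a point from camera to tool coordinates, whose origin is the TCP and whose axes are the flange's). Camera axes: x right, y down, z forward; pixel columns grow to the right and rows downward; lengths in m; the calibration is good to about 2 mm. The wrist camera is an equidistant fisheye: a pixel r from the principal point sees the ray r / f radians off the axis. A picture is of the moment at which its call begins: read the wrist's pose just before it. camera_info takes no time and is no camera call.
- hand_in(): hands the job in, once; it reports no verdict.
The state is a dict: "time_s": time; "joint_pos": joint angles; "qvel": joint speeds; "joint_torque": joint torques, N m; "eef_pos": TCP position; "ee_rot": TCP orientation; "contact_force": force on the tool from outside, world axes, zero at the start; "ft_torque": the same for the moment, N m; "finger_gap": opening from 0.0 (shut) to 1.0 (fully open).
Only numpy, scipy, OpenCV 4.12 (cv2) and the standard library are available. Lean on these libraries where they do the work, as an engineer would, in place of code of your own. Each camera call takes 0.05 s, during which the arm holds its last target. There are 200 camera calls.

### The job

The coolant tank is going into storage: close its upright grooved stub with the camlock dust cap that stands on the bench. Turn the cap so that its two cam arms lie along the tank's long side (clear of the vent elbow and the black breather), push it firmly down over the stub until the seal is home, then swing the two cam arms down one after the other until each is fully closed. Leave the other things on the bench and on the tank where they are, and let go of everything.

Things in the scene. Friction and masses are not known exactly. Their poses are not given: they have to be found in the camera images.
- cap: Loose steel camlock dust cap, about 0.5 kg, standing mouth down on the bench at first. Round body 51 mm across, 42 mm tall, bore 38.8 mm. Origin: centre of the mouth (underside); z up. Its cam arms are at +y (lever_a) and -y (lever_b), so grip the body across x. Hinge pins run along x, 27.5 mm from the axis, 19.2 mm above the mouth, between ears 24 mm wide that reach 33 mm from the axis.
- cap_top (a point): Centre of the cap's flat closed top, 42 mm above its mouth.
- seal (a joint): How far the rubber seal hidden inside the cap has been pushed in, m. 0 as found; 0.013: fully home, where it stops hard. The seal meets the stub's top once the cap is 21 mm over it, resists with about 13 N over these last 13 mm and stays where pushed. Home, the stub's top is 34 mm inside the mouth.
- lever_a (a joint): Steel cam arm on the cap's +y side. 0 rad: fully open, pin-to-tip line 43 degrees above level, out to +y; starts at 0 to 0.4. Grows as the arm swings down and in; 2.094: fully closed at its stop, hanging down. It stays where left. With the cap home 1 to 3 N at the tip moves it all the way; with the cap well short of home the cam strikes the stub's lip and the arm binds at about 1 rad.
- tip_a (a point): Tip of lever_a, mid-thickness, 62 mm from the hinge pin; the thin pull ring there is looks only. The arm is 14 mm wide along the cap's x and 6 mm thick. Closed, its outer face is about 40 mm from the cap's axis 30 to 45 mm below the pin and 45 mm from it at the tip, 60 mm below the pin.
- lever_b (a joint): The same cam arm on the cap's -y side, same values (0 open, 2.094 fully closed).
- tip_b (a point): Tip of lever_b, as tip_a.
- port (a point): Centre of the top of the threaded boss on the tank's lid, 98 mm above the bench; axes as the tank. The fixed upright stub (grooved adaptor) stands on this axis: lip 36.8 mm across with bevelled top edge, groove 8 to 26 mm and hexagon (46 mm over flats) 39 mm below its top. Its top is 94 to 102 mm above this point: how far it is screwed in differs each time and is not told, so feel for it.
- tank: Fixed grey coolant tank, 200 mm (x) by 260 mm (y, its long side), lid 90 mm above the bench. Origin: centre of its underside. On the lid along the x axis: brass vent elbow at x = -76 mm (18 mm across, 45 mm tall, pipe to -x), the port with its stub at x = -20 mm, black breather at x = +58 mm (48 mm across, 42 mm tall). A handle at each end stands out 26 mm.
- nipple: Bystander: brass hex nipple, 26 mm across, 38 mm tall, standing on the tank's lid near a corner.
- plug: Bystander: steel grooved dust plug without arms, 43 mm across and tall, standing on the bench.
- paste: Bystander: white jar with grey lid, 54 mm across, 75 mm tall.
- wrench: Bystander: steel wrench lying on the bench.
- tape: Bystander: roll of white thread tape, 52 mm across, 19 mm high, lying flat.
- driver: Bystander: screwdriver lying on the bench.
- headband: Bystander: white plastic face-shield headband, an open arc 160 mm across, lying on the bench.

How it is judged:
On the way, in this order (a step that is already met when the one before it is completed fails the run):
1. the cap is pushed fully home on the stub, upright, with both cam arms still open (horizontal distance between cap and port below 0.004 m and z of cap in the frame of port below 0.0715 m and angle between cap's own z axis and vertical below 0.1 rad and value of joint each of lever_a, lever_b below 1 rad and value of joint seal above 0.011 m), for 0.2 s.
2. one cam arm, either one, is swung down closed (value of joint any of lever_a, lever_b above 1.9 rad), for 0.1 s.
At the end, for the whole second after the job is handed in: Both cam arms are closed (joint above 1.9 of 2.094 rad), the cap sits upright (within 0.06 rad) and still on the stub, its seal pushed home (above 11 of 13 mm), within 4 mm of the port's axis and with its mouth 57 to 70 mm above the boss, its arms along the tank's long side within 0.4 rad (value of joint each of lever_a, lever_b above 1.9 rad and horizontal distance between cap and port below 0.004 m and z of cap in the frame of port between 0.057 and 0.07 m and angle between cap's own z axis and vertical below 0.06 rad and angle between the y axis of cap and the y axis of port, either way round below 0.4 rad and linear speed of cap below 0.01 m/s and value of joint seal above 0.011 m); the robot touches nothing.
It fails at once if another thing on the bench or on the tank is shifted by more than 25 mm (distance of any of nipple, plug, paste, wrench, tape, driver, headband from where it was at the start of the episode above 0.025 m).
It also fails if it takes over 66 s, if anything falls off the work surface, if the arm or the gripper's body presses on something with over 40 N, if the wrist force passes 120 N, or if a joint passes its speed limit or range.

## Working session

There is one attempt and no reset: what is moved stays moved. The work goes in short steps, Python scripts to look and compute and a shell command to move; the robot and the scene stay as the last step left them, time stands still between calls to the robot, and variables do not carry over. Pictures are saved under pics/ and viewed, about 8 in all and at most 12, crops included, and the job is handed in when it is done.

```bash
mkdir -p pics
cat > h.py <<'E'
import numpy as np, cv2
from workcell import sensors, vision
from scipy.spatial.transform import Rotation as R
def pose():
    s=sensors.sense(); T=np.eye(4); T[:3,:3]=R.from_quat(s['ee_rot']).as_matrix(); T[:3,3]=s['eef_pos']; return s,T
def shot(n,fn=None):
    s,T=pose(); im=vision.camera(n)
    if fn: cv2.imwrite('pics/'+fn,im[:,:,::-1])
    i=vision.camera_info(n)
    return im,i,(T@np.array(i['mount']) if n=='wrist' else np.array(i['T']))
def ray(n,i,T,u,v):
    f=192/np.tan(np.radians(i['vertical_fov'])/2); x,y=u-i['cx'],v-i['cy']
    if n=='wrist':
        r=np.hypot(x,y)+1e-9; th=r/f; d=np.array([x/r*np.sin(th),y/r*np.sin(th),np.cos(th)])
    else: d=np.array([x/f,y/f,1])
    return T[:3,3],T[:3,:3]@d
def plane(n,i,T,u,v,z):
    o,d=ray(n,i,T,u,v); return o+d*(z-o[2])/d[2]
def proj(n,i,T,p):
    f=192/np.tan(np.radians(i['vertical_fov'])/2); q=T[:3,:3].T@(np.array(p)-T[:3,3])
    if n=='wrist':
        r=np.hypot(q[0],q[1])+1e-9; th=np.arctan2(r,q[2]); return i['cx']+f*th*q[0]/r, i['cy']+f*th*q[1]/r
    return i['cx']+f*q[0]/q[2], i['cy']+f*q[1]/q[2]
E
python3 - <<'E'
from h import *
ims=[]
for n in ['top','side','wrist']:
    im,i,T=shot(n,n+'0.png'); ims.append(im); print(n,i['vertical_fov'],i['cx'],i['cy'],np.round(T,3).tolist())
a=np.hstack([ims[0],ims[1]]); 
print(pose()[0])
E
```

```text
top 52.05540946506629 255.73423179847302 194.41602375151817 [[0.013, -0.995, 0.095, 0.377], [-1.0, -0.012, 0.008, 0.02], [-0.007, -0.095, -0.995, 1.451], [0.0, 0.0, 0.0, 1.0]]
side 45.95098978110088 261.7465575038749 197.64875042889074 [[0.823, -0.327, 0.465, -0.082], [-0.568, -0.443, 0.694, -0.851], [-0.021, -0.835, -0.55, 0.773], [0.0, 0.0, 0.0, 1.0]]
wrist 65.70646984690485 256.1500767751426 192.752246451456 [[0.317, 0.896, 0.31, 0.119], [0.948, -0.299, -0.105, 0.619], [-0.002, 0.327, -0.945, 0.374], [0.0, 0.0, 0.0, 1.0]]
{'time_s': 0.15, 'joint_pos': array([ 1.14359764e+00,  2.76982948e-01, -2.75494178e-02,  1.26800343e+00,
       -6.43797266e-06,  1.46740836e+00]), 'qvel': array([ 0.00026897, -0.003577  ,  0.00249283,  0.00052862,  0.00052021,
        0.00016288]), 'joint_torque': array([ 6.07826751e-04, -4.46059012e+01,  2.95638210e+01,  1.05731466e-02,
       -9.16926388e-05, -5.65383207e-07]), 'eef_pos': array([0.19859774, 0.59192417, 0.20530904]), 'ee_rot': array([ 1.61198873e-01,  9.86921561e-01, -8.40151680e-04, -2.24931436e-04]), 'contact_force': array([ 0.41200502, -1.1119743 , -1.30197979]), 'ft_torque': array([ 0.00360985, -0.02017953,  0.00460915]), 'finger_gap': 1.0005651721334534}
```

View pics/top0.png

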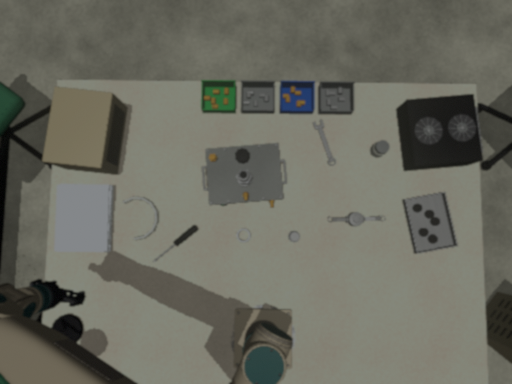

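View pics/side0.png

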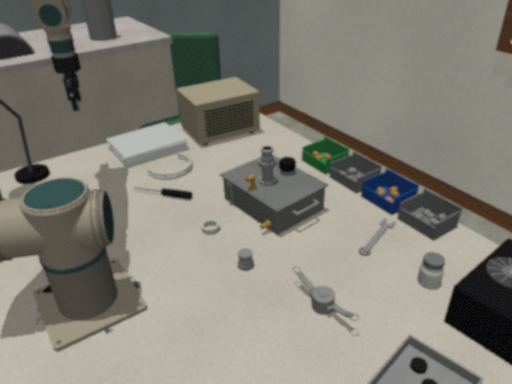

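Top view: the cap is at about (355,219) with its arms spread left and right. The tank is at (244,175), with the stub near (243,177), the elbow at (245,196) and the breather at (242,155). The side view agrees: cap (322,299), stub top (267,150).

Run:
```python
from h import *
i=vision.camera_info('top');T=np.array(i['T']);P=lambda u,v,z:np.round(plane('top',i,T,u,v,z),4)
j=vision.camera_info('side');Tj=np.array(j['T'])
im=cv2.imread('pics/top0.png')
print('cap',P(355,219,.042),'side',plane('side',j,Tj,322,293,.042))
print('arm ends',P(329,218,.06),P(384,217,.06))
print('breather',P(242,155,.132),'elbow',P(245,196,.135),'stub',P(243,175,.195),'stub side',plane('side',j,Tj,267,149,.195))
print('handles',P(204,178,.06),P(284,172,.06),'nipple',P(212,157,.128))
g=im.astype(int);m=((g.max(2)<140)&(g.max(2)-g.min(2)<25)).astype(np.uint8)[135:215,195:295]
a=cv2.resize(im[135:235,190:400],None,fx=3.8,fy=3.8,interpolation=cv2.INTER_CUBIC);cv2.imwrite('pics/c.png',a)
s=pose()[0]
print(R.from_quat(s['ee_rot']).as_matrix().round(3))
```

```text
cap [ 0.4273 -0.3241  0.042 ] side [ 0.42535197 -0.32449817  0.042     ]
arm ends [ 0.429  -0.2282  0.06  ] [ 0.435  -0.4219  0.06  ]
breather [0.6367 0.0794 0.132 ] elbow [0.4964 0.0668 0.135 ] stub [0.5589 0.0722 0.195 ] stub side [0.55797398 0.07117939 0.195     ]
handles [0.566 0.217 0.06 ] [ 0.591  -0.0684  0.06  ] nipple [0.6294 0.1819 0.128 ]
[[-0.948  0.318 -0.001]
 [ 0.318  0.948 -0.002]
 [ 0.    -0.002 -1.   ]]
```

View pics/c.png

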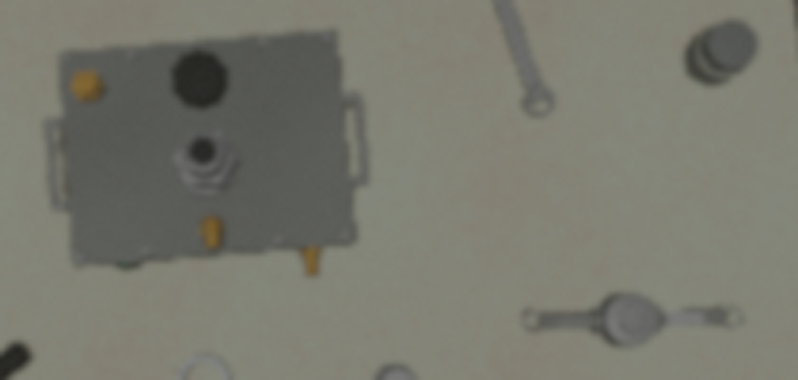

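```bash
python3 -m crank '[[[-1,-0.029,-0.0335,-0.005,0,0,0],[-1,-0.029,-0.0335,-0.005,0,0,0],[-1,-0.029,-0.0335,-0.005,0,0,0],[-1,-0.029,-0.0335,-0.005,0,0,0],[-1,-0.029,-0.0335,0,0,0,0],[-1,-0.029,-0.0335,0,0,0,0],[-1,-0.029,-0.0335,0,0,0,0],[-1,-0.029,-0.0335,0,0,0,0],[-1,-0.029,-0.0335,0,0,0,0],[-1,-0.029,-0.0335,0,0,0,0],[-1,-0.029,-0.0335,0,0,0,0],[-1,-0.029,-0.0335,0,0,0,0]]]'
python3 -m crank '[[[-1,-0.016,-0.039,0,0,0,0],[-1,-0.016,-0.039,0,0,0,0],[-1,-0.016,-0.039,0,0,0,0],[-1,-0.016,-0.039,0,0,0,0],[-1,-0.016,-0.039,0,0,0,0],[-1,-0.016,-0.039,0,0,0,0],[-1,-0.016,-0.039,0,0,0,0],[-1,-0.016,-0.039,0,0,0,0],[-1,-0.016,-0.039,0,0,0,0],[-1,-0.016,-0.039,0,0,0,0],[-1,0,0,0,0,0,8.5],[-1,0,0,0,0,0,8.5]]]'
python3 -m crank '[[[-1,0,0,0,0,0,8.5],[-1,0,0,0,0,0,8.5],[-1,0,0,0,0,0,8.5],[-1,0,0,0,0,0,8.5],[-1,0,0,0,0,0,8.5],[-1,0,0,0,0,0,8.5],[-1,0,0,0,0,0,0]]]'
```

```text
time_s: 1.35
eef_pos: [0.4052, 0.0868, 0.223]
ee_rot: [0.155, 0.988, -0.001, 0.0]
contact_force: [0.7, 0.8, -0.2]
finger_gap: 1.001
time_s: 2.55
eef_pos: [0.4353, -0.3578, 0.2212]
ee_rot: [0.306, 0.952, -0.001, 0.001]
contact_force: [0.7, 0.1, 0.4]
finger_gap: 1.0
time_s: 3.25
eef_pos: [0.4331, -0.3577, 0.2176]
ee_rot: [0.689, 0.725, 0.0, -0.002]
contact_force: [-0.7, 0.1, 0.1]
finger_gap: 1.002
```

Run:
```python
from h import *
im,i,T=shot('wrist','w1.png')
s,Tt=pose(); print(Tt.round(3).tolist())
for p in [(.427,-.324,.042),(.427,-.324,0)]: print(proj('wrist',i,T,p))
```

```text
[[-0.054, 0.999, -0.003, 0.433], [0.999, 0.054, 0.003, -0.358], [0.003, -0.003, -1.0, 0.218], [0.0, 0.0, 0.0, 1.0]]
(np.float64(252.71514678919897), np.float64(137.14072786660498))
(np.float64(253.1571513483663), np.float64(132.57168230447655))
```

View pics/w1.png

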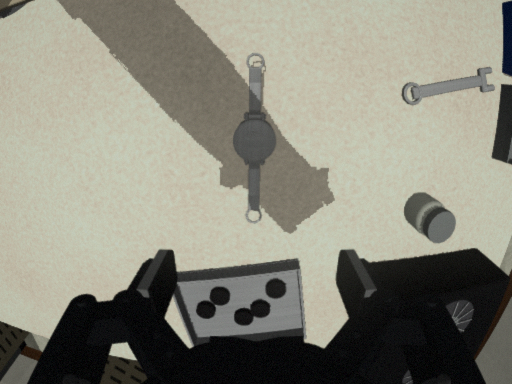

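Wrist view: the cap's top disc is centred near (254.5,139), with arm rings at (256,61) and (253,215). Nothing stands between the gripper and the cap.

Run:
```python
from h import *
i=vision.camera_info('wrist');s,Tt=pose();T=Tt@np.array(i['mount'])
P=lambda u,v,z:plane('wrist',i,T,u,v,z)
c=P(254.5,139,.042)
for z in (.045,.06): 
    a,b=P(256,61,z),P(253,215,z); print(a,b,np.degrees(np.arctan2(-(a-b)[0],(a-b)[1])))
g=P(254.5,139,.03)
print(c, 'tool yaw(deg of y axis)',np.degrees(np.arctan2(Tt[1,1],Tt[0,1])),'shift tool', Tt[:3,:3].T@(c-Tt[:3,3]))
```

```text
[ 0.4258211  -0.23544685  0.045     ] [ 0.43223746 -0.42055647  0.045     ] 1.9852197383938164
[ 0.42595996 -0.23714561  0.06      ] [ 0.43209456 -0.41412634  0.06      ] 1.9852197383938113
[ 0.42904015 -0.32601686  0.042     ] tool yaw(deg of y axis) 3.0760263068328673 shift tool [ 0.03127837 -0.00187349  0.17561149]
```

```bash
python3 -m crank '[[[-1,0.0315,-0.002,0.03,0,0,1.1],[-1,0,0,0.045,0,0,0],[-1,0,0,0.045,0,0,0],[-1,0,0,0.045,0,0,0],[-1,0,0,0.025,0,0,0],[-1,0,0,0.012,0,0,0],[-1,0,0,0,0,0,0]]]' 100
```

```text
time_s: 4.0
eef_pos: [0.4319, -0.3274, 0.0121]
ee_rot: [0.687, 0.726, 0.0, 0.002]
contact_force: [0.3, 0.4, -0.0]
finger_gap: 1.0
```

```bash
python3 -m crank '[[[-1,0.002,-0.003,0.005,0,0,0],[1,0,0,0,0,0,0],[1,0,0,0,0,0,0],[1,0,0,0,0,0,0],[1,0,0,0,0,0,0],[1,0,0,0,0,0,0],[1,0,0,0,0,0,0],[1,0,0,0,0,0,0],[1,0,0,0,0,0,0]]]' 100
python3 -m crank '[[[1,0,0,-0.03,0,0,0],[1,0,0,-0.045,0,0,0],[1,0,0,-0.045,0,0,0],[1,0,0,-0.045,0,0,0],[1,0,0,-0.045,0,0,0],[1,0,0,-0.04,0,0,0],[1,0,0,0,0,0,0]]]'
```

```text
time_s: 4.9
eef_pos: [0.4304, -0.3281, 0.0122]
ee_rot: [0.687, 0.727, -0.001, 0.005]
contact_force: [0.6, 0.3, -1.7]
finger_gap: 0.519
time_s: 5.6
eef_pos: [0.425, -0.3219, 0.2634]
ee_rot: [0.686, 0.727, 0.0, -0.003]
contact_force: [0.6, -1.3, -5.4]
finger_gap: 0.519
```

```bash
python3 -m crank '[[[1,0.03,0.013,0,0,0,-1],[1,0.04,0.016,0,0,0,-1],[1,0.04,0.016,0,0,0,-1],[1,0.04,0.016,0,0,0,0],[1,0.04,0.016,0,0,0,0],[1,0.04,0.016,0,0,0,0],[1,0.04,0.016,0,0,0,0],[1,0.04,0.016,0,0,0,0],[1,0.035,0.016,0,0,0,0],[1,0.025,0.01,0,0,0,0],[1,0,0,0,0,0,0]]]'
python3 - <<'E'
from h import *
s,T0=pose();print(s['eef_pos'],T0.round(3).tolist())
a,i,T=shot('top');b,j,Tj=shot('side')
u,v=map(int,proj('top',i,T,(.559,.072,.26)));p,q=map(int,proj('side',j,Tj,(.559,.072,.22)))
print(u,v,p,q)
c=lambda im,u,v:cv2.resize(im[v-32:v+32,u-32:u+32],(400,400),interpolation=cv2.INTER_CUBIC)
w,k,Tk=shot('wrist','w2.png')
cv2.imwrite('pics/c2.png',np.vstack([np.hstack([c(b,p,q),c(b,p,q+0)])[:,:0],]) if 0 else np.hstack([c(a,u,v),c(b,p,q)])[:,:,::-1])
E
```

```text
time_s: 6.7
eef_pos: [0.5306, 0.0772, 0.2356]
ee_rot: [0.668, 0.744, -0.008, -0.018]
contact_force: [-1.1, -1.3, -6.3]
finger_gap: 0.523
[0.53055094 0.07724806 0.2356042 ] [[-0.107, 0.994, -0.037, 0.531], [0.994, 0.107, 0.012, 0.077], [0.016, -0.036, -0.999, 0.236], [0.0, 0.0, 0.0, 1.0]]
242 171 266 140
```

View pics/w2.png

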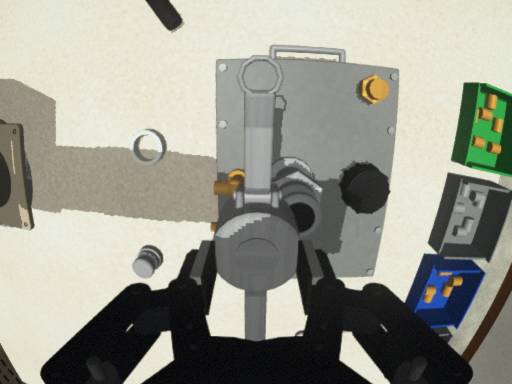

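View pics/c2.png

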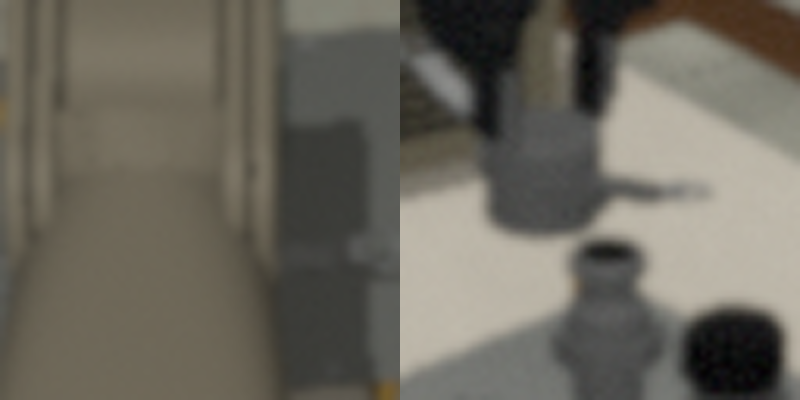

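The wrist view shows the cap in the jaws, its top disc around (257,252), with the stub's mouth at about (299,212) to its right (world +x). The side crop confirms the cap is above the stub and short of it. The tool has tilted about 2°, which I'll correct.

```bash
cat > fix.py <<'E'
from h import *
import sys
def fix(tx,ty,yaw,tz=None):
    s,T=pose();y=np.radians(yaw)
    Rd=np.array([[-np.sin(y),np.cos(y),0],[np.cos(y),np.sin(y),0],[0,0,-1]])
    d=np.array([tx,ty,T[2,3] if tz is None else tz])-T[:3,3]
    print('pos',T[:3,3].round(4),'yaw',np.degrees(np.arctan2(T[1,1],T[0,1])).round(2),'shift',(T[:3,:3].T@d).round(4),'rot',np.degrees(R.from_matrix(T[:3,:3].T@Rd).as_rotvec()).round(2),'F',s['contact_force'].round(1),'M',s['ft_torque'].round(2),'t',s['time_s'],'gap',round(s['finger_gap'],3))
if __name__=='__main__': fix(*map(float,sys.argv[1:]))
E
python3 - <<'E'
from h import *
from fix import fix
i=vision.camera_info('wrist');M=np.array(i['mount']);s,Tt=pose();T=Tt@M
t=np.linspace(0,2*np.pi,60)
for z,n,r in((-.030,'top',.0255),(.012,'mouth',.0255)):
    q=np.array([proj('wrist',i,M,(r*np.cos(a),r*np.sin(a),z)) for a in t]); print(n,q.min(0),q.max(0))
for z in(.192,.196,.2): print(z,plane('wrist',i,T,299,212,z))
q=np.array([proj('wrist',i,T,(.559+.0184*np.cos(a),.072+.0184*np.sin(a),.196)) for a in t]);print('stub',q.min(0),q.max(0))
im=cv2.imread('pics/w2.png')
c=cv2.resize(im[150:300,200:400],None,fx=4,fy=4,interpolation=cv2.INTER_CUBIC);cv2.imwrite('pics/c3.png',c)
fix(.559,.072,6.1,.24)
E
```

```text
top [209.34178723 212.53938772] [302.92401142 292.42247667]
mouth [218.22233734 186.95033114] [294.03483162 255.735155  ]
0.192 [0.56183333 0.07253085 0.192     ]
0.196 [0.5611909  0.07408328 0.196     ]
0.2 [0.56054848 0.0756357  0.2       ]
stub [271.78965318 191.3405214 ] [319.44632281 235.70755975]
pos [0.5298 0.0736 0.2363] yaw 5.94 shift [-0.0046  0.0287 -0.0048] rot [-2.11 -0.78 -0.18] F [-0.  -0.6 -5.1] M [-0.03 -0.13  0.02] t 6.85 gap 0.518
```

View pics/c3.png

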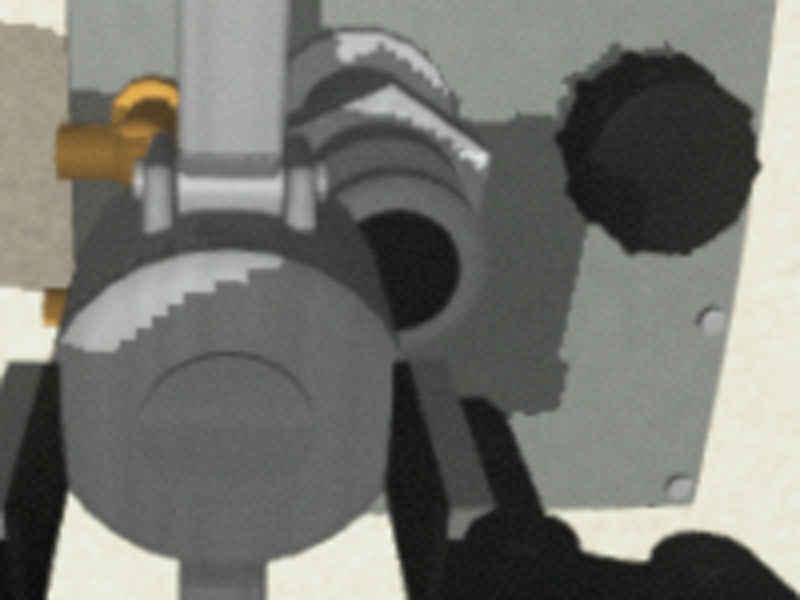

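Stub rim in the wrist crop is centred at about (299,216), which puts the stub near (0.561, 0.0705). The cap is centred in the jaws to within 1 mm.

```bash
python3 -m crank '[[[1,-0.003,0.015,-0.006,-2.1,-0.8,0],[1,-0.003,0.0155,-0.002,0,0,0],[1,0,0,0,0,0,0],[1,0,0,0,0,0,0]]]'; python3 fix.py .561 .0705 6.1 .226
```

```text
time_s: 7.25
eef_pos: [0.5623, 0.066, 0.2431]
ee_rot: [0.672, 0.741, 0.0, 0.003]
contact_force: [0.5, 0.7, -6.3]
finger_gap: 0.518
pos [0.5623 0.066  0.2431] yaw 5.56 shift [ 0.0047 -0.0009  0.0171] rot [ 0.2   0.22 -0.54] F [ 0.5  0.7 -6.3] M [-0.07  0.    0.02] t 7.25 gap 0.518
```

```bash
python3 -m crank '[[[1,0.0045,-0.001,0.008,0.2,0.2,-0.5],[1,0,0,0.004,0,0,0],[1,0,0,0,0,0,0],[1,0,0,0,0,0,0]]]'; python3 fix.py .561 .0705 6.1 .226
python3 - <<'E'
from h import *
im,i,T=shot('wrist');s,Tt=pose()
cv2.imwrite('pics/c4.png',cv2.resize(im[150:300,180:380],None,fx=4,fy=4,interpolation=cv2.INTER_CUBIC)[:,:,::-1])
t=np.linspace(0,2*np.pi,60)
for p,r in(((.561,.0705,.196),.0184),((.561,.0705,.184),.0184),((.561,.0705,.157),.023)):
    q=np.array([proj('wrist',i,T,(p[0]+r*np.cos(a),p[1]+r*np.sin(a),p[2])) for a in t]);print(p[2],((q.min(0)-[180,150])*4).round(),((q.max(0)-[180,150])*4).round())
E
```

```text
time_s: 7.65
eef_pos: [0.5593, 0.0695, 0.2297]
ee_rot: [0.669, 0.743, -0.0, -0.0]
contact_force: [-0.1, 0.4, -6.4]
finger_gap: 0.522
pos [0.5593 0.0695 0.2297] yaw 5.98 shift [0.0009 0.0018 0.0037] rot [-0.06  0.01 -0.12] F [-0.1  0.4 -6.4] M [0.01 0.03 0.  ] t 7.65 gap 0.522
0.196 [214. 144.] [414. 328.]
0.184 [219. 124.] [409. 301.]
0.157 [206.  66.] [420. 268.]
```

View pics/c4.png

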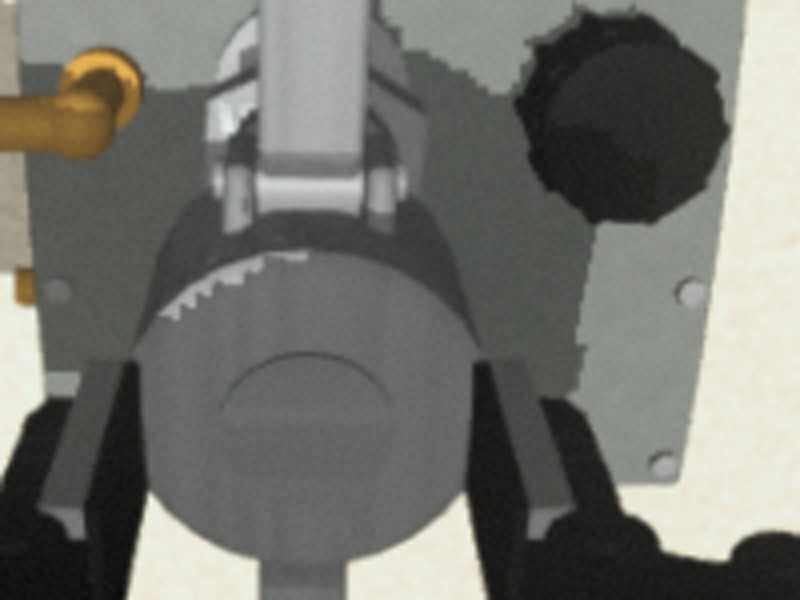

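The hexagon is centred about x = 317 in the crop and the cap at 307. So the stub is about 2 mm farther in +x than the tool, which agrees with the target. Correcting and descending.

```bash
python3 -m crank '[[[1,0.001,0.002,0.006,0,0,0],[1,0,0,0.004,0,0,0],[1,0,0,0,0,0,0]]]'; python3 fix.py .5614 .0705 6.1 .200;python3 -m crank '[[[1,0,0,0.003,0,0,0],[1,0,0,0.003,0,0,0],[1,0,0,0.003,0,0,0]]]'; python3 fix.py .5614 .0705 6.1 .200
```

```text
time_s: 8.0
eef_pos: [0.5614, 0.071, 0.2191]
ee_rot: [0.669, 0.743, -0.0, -0.0]
contact_force: [1.3, 0.3, -6.6]
finger_gap: 0.522
pos [0.5614 0.071  0.2191] yaw 6.01 shift [-0.0005 -0.      0.0191] rot [-0.03  0.01 -0.09] F [ 1.3  0.3 -6.6] M [-0.03 -0.01  0.02] t 8.0 gap 0.522
time_s: 8.3
eef_pos: [0.5618, 0.0711, 0.2098]
ee_rot: [0.669, 0.743, -0.0, 0.0]
contact_force: [0.2, -0.2, -5.5]
finger_gap: 0.522
pos [0.5618 0.0711 0.2098] yaw 6.01 shift [-0.0005 -0.0005  0.0098] rot [ 0.01  0.02 -0.09] F [ 0.2 -0.2 -5.5] M [-0.02 -0.    0.02] t 8.3 gap 0.522
```

```bash
python3 -m crank '[[[1,-0.0005,-0.0005,0.003,0,0,0],[1,0,0,0.003,0,0,0]]]'; python3 fix.py .5614 .0705 6.1 .200;python3 -m crank '[[[1,0,0,0.003,0,0,0],[1,0,0,0.003,0,0,0]]]'; python3 fix.py .5614 .0705 6.1 .200
```

```text
time_s: 8.5
eef_pos: [0.5612, 0.0706, 0.2033]
ee_rot: [0.669, 0.743, 0.0, -0.0]
contact_force: [-0.2, 1.0, -6.1]
finger_gap: 0.522
pos [0.5612 0.0706 0.2033] yaw 6.02 shift [-0.0001  0.0002  0.0033] rot [ 0.   -0.   -0.08] F [-0.2  1.  -6.1] M [ 0.12  0.08 -0.04] t 8.5 gap 0.522
time_s: 8.7
eef_pos: [0.5611, 0.0707, 0.1967]
ee_rot: [0.669, 0.743, 0.0, -0.0]
contact_force: [0.2, 0.4, -6.5]
finger_gap: 0.519
pos [0.5611 0.0707 0.1967] yaw 6.02 shift [-0.0002  0.0003 -0.0033] rot [-0.01 -0.02 -0.08] F [ 0.2  0.4 -6.5] M [0.04 0.05 0.02] t 8.7 gap 0.519
```

It is over the stub with no contact force. Continuing to push down.

```bash
python3 -m crank '[[[1,0,0,0.004,0,0,0],[1,0,0,0.004,0,0,0]]]'; python3 fix.py .5614 .0705 6.1 .200;python3 -m crank '[[[1,0,0,0.003,0,0,0],[1,0,0,0.003,0,0,0],[1,0,0,0.003,0,0,0]]]'; python3 fix.py .5614 .0705 6.1 .200
```

```text
time_s: 8.9
eef_pos: [0.5612, 0.0709, 0.1885]
ee_rot: [0.669, 0.743, 0.0, -0.0]
contact_force: [-2.5, 1.4, 7.5]
finger_gap: 0.52
pos [0.5612 0.0709 0.1885] yaw 6.02 shift [-0.0004  0.0002 -0.0115] rot [ 0.01 -0.05 -0.08] F [-2.5  1.4  7.5] M [ 0.32  0.96 -0.03] t 8.9 gap 0.52
time_s: 9.2
eef_pos: [0.5612, 0.071, 0.1871]
ee_rot: [0.669, 0.743, 0.001, 0.001]
contact_force: [-7.8, 0.3, 10.4]
finger_gap: 0.518
pos [0.5612 0.071  0.1871] yaw 6.04 shift [-0.0005  0.0001 -0.0129] rot [ 0.19 -0.   -0.06] F [-7.8  0.3 10.4] M [-0.04  1.47  0.  ] t 9.2 gap 0.518
```

```bash
python3 -m crank '[[[1,0,0,0.003,0,0,0],[1,0,0,0.003,0,0,0]]]'; python3 fix.py .5614 .0705 6.1 .200
```

```text
time_s: 9.4
eef_pos: [0.5613, 0.071, 0.1871]
ee_rot: [0.669, 0.743, 0.002, 0.002]
contact_force: [-6.0, -0.2, 7.6]
finger_gap: 0.519
pos [0.5613 0.071  0.1871] yaw 6.05 shift [-0.0005  0.0002 -0.0129] rot [ 0.35  0.04 -0.05] F [-6.  -0.2  7.6] M [ 0.04  1.42 -0.06] t 9.4 gap 0.519
```

```bash
python3 -m crank '[[[1,0,-0.0015,0.005,0,0,0],[1,0,-0.001,0.006,0,0,0]]]'; python3 fix.py .5614 .0705 6.1 .200;python3 -m crank '[[[1,0,0,0.008,0,0,0],[1,0,0,0.008,0,0,0]]]'; python3 fix.py .5614 .0705 6.1 .200
```

```text
time_s: 9.6
eef_pos: [0.5614, 0.0709, 0.1838]
ee_rot: [0.669, 0.743, 0.005, 0.005]
contact_force: [-6.1, -0.0, 11.1]
finger_gap: 0.523
pos [0.5614 0.0709 0.1838] yaw 6.06 shift [-0.0005  0.0002 -0.0162] rot [ 0.84  0.08 -0.04] F [-6.1 -0.  11.1] M [ 0.07  1.51 -0.01] t 9.6 gap 0.523
time_s: 9.8
eef_pos: [0.5615, 0.071, 0.1755]
ee_rot: [0.669, 0.744, 0.006, 0.007]
contact_force: [-8.9, 0.2, 30.3]
finger_gap: 0.521
pos [0.5615 0.071  0.1755] yaw 6.08 shift [-0.0005  0.0003 -0.0245] rot [ 1.03  0.13 -0.02] F [-8.9  0.2 30.3] M [ 0.03  2.16 -0.05] t 9.8 gap 0.521
```

```bash
python3 -m crank '[[[1,0,-0.001,0.006,1,0,0],[1,0,-0.001,0.008,0.8,0,0],[1,0,0,0.009,0,0,0]]]'; python3 fix.py .5614 .0705 6.1 .200
```

```text
time_s: 10.1
eef_pos: [0.5614, 0.0709, 0.1752]
ee_rot: [0.668, 0.744, -0.002, 0.001]
contact_force: [-19.4, -0.2, 40.5]
finger_gap: 0.517
pos [0.5614 0.0709 0.1752] yaw 6.1 shift [-0.0005 -0.0001 -0.0248] rot [-0.12  0.25  0.01] F [-19.4  -0.2  40.5] M [-0.08  4.42 -0.09] t 10.1 gap 0.517
```

Hard stop at 46 N after about 13 mm of travel past first resistance, so the seal is home. Releasing and rising.

```bash
python3 -m crank '[[[1,0,0,0,0,0,0],[1,0,0,-0.001,0,0,0],[-1,0,0,0,0,0,0],[-1,0,0,0,0,0,0],[-1,0,0,0,0,0,0],[-1,0,0,0,0,0,0],[-1,0,0,0,0,0,0]]]' 40; python3 fix.py .5614 .0705 6.1 .185
python3 -m crank '[[[-1,0,0,-0.02,0,0,0],[-1,0,0,-0.04,0,0,0],[-1,0,0,-0.04,0,0,0],[1,0,0,-0.02,0,0,0],[1,0,0,0,0,0,0],[1,0,0,0,0,0,0],[1,0,0,0,0,0,0],[1,0,0,0,0,0,0]]]'; python3 fix.py .5535 .142 6.1 .27
python3 - <<'E'
from h import *
im,i,T=shot('wrist');b,j,Tj=shot('side')
p,q=map(int,proj('side',j,Tj,(.561,.07,.19)))
x=np.hstack([cv2.resize(im[100:292,130:386],(512,384)),cv2.resize(b[q-40:q+40,p-30:p+30],(288,384),interpolation=cv2.INTER_CUBIC)]);cv2.imwrite('pics/c5.png',x[:,:,::-1])
M=lambda p:((np.array(proj('wrist',i,T,p))-[130,100])*2).round()
print(M((.5614,.0707,.205)),M((.5614,.0707,.163)))
t=np.linspace(0,2*np.pi,60)
q=np.array([M((.5614+.0255*np.cos(a),.0707+.0255*np.sin(a),.205)) for a in t]);print(q.min(0),q.max(0))
E
```

```text
time_s: 10.8
eef_pos: [0.566, 0.0707, 0.182]
ee_rot: [0.668, 0.744, 0.002, 0.006]
contact_force: [-0.2, -0.5, -0.2]
finger_gap: 1.001
pos [0.566  0.0707 0.182 ] yaw 6.11 shift [ 0.0003 -0.0046 -0.0031] rot [0.56 0.37 0.  ] F [-0.2 -0.5 -0.2] M [-0.01  0.04  0.01] t 10.8 gap 1.001
time_s: 11.6
eef_pos: [0.5633, 0.0709, 0.3006]
ee_rot: [0.669, 0.744, -0.001, 0.003]
contact_force: [0.2, -0.8, -0.2]
finger_gap: 0.144
pos [0.5633 0.0709 0.3006] yaw 6.07 shift [ 0.0719 -0.0023  0.0302] rot [ 0.13  0.35 -0.03] F [ 0.2 -0.8 -0.2] M [0.03 0.03 0.01] t 11.6 gap 0.144
[248. 169.] [248. 145.]
[193. 116.] [302. 220.]
```

View pics/c5.png

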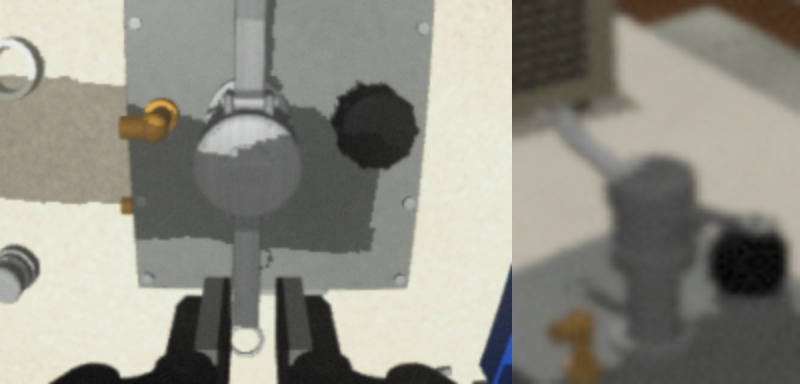

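The cap sits where predicted for the home position: disc 193–301 by 114–217 against 193–302 by 116–220. It is upright with both arms open along the tank's long side. Next is the +y arm.

```bash
python3 -m crank '[[[1,0.035,-0.0015,0,0,0,0],[1,0.034,-0.001,0,0,0,0],[1,0,0,0.02,0,0,0],[1,0,0,0.02,0,0,0],[1,0,0,0.01,0,0,0]]]'; python3 fix.py .5541 .1383 6.1 .146
```

```text
time_s: 12.2
eef_pos: [0.5528, 0.141, 0.246]
ee_rot: [0.669, 0.743, -0.002, 0.002]
contact_force: [0.4, 0.1, -0.2]
finger_gap: 0.002
pos [0.5528 0.141  0.246 ] yaw 6.0 shift [-0.0022  0.0011  0.1   ] rot [-0.04  0.35 -0.1 ] F [ 0.4  0.1 -0.2] M [0.01 0.09 0.03] t 12.2 gap 0.002
```

```bash
python3 -m crank '[[[1,-0.001,0.001,0.01,0,0,0],[1,-0.001,0,0.01,0,0,0],[1,0,0,0.01,0,0,0],[1,0,0,0.01,0,0,0]]]'; python3 fix.py .5541 .1383 6.1 .146; python3 -m crank '[[[1,0,0,0.01,0,0,0],[1,0,0,0.01,0,0,0],[1,0,0,0.01,0,0,0]]]'; python3 fix.py .5541 .1383 6.1 .146
```

```text
time_s: 12.6
eef_pos: [0.5539, 0.138, 0.2026]
ee_rot: [0.67, 0.743, -0.003, 0.002]
contact_force: [-0.8, 0.2, 0.0]
finger_gap: -0.001
pos [0.5539 0.138  0.2026] yaw 5.94 shift [0.0007 0.0004 0.0566] rot [-0.11  0.37 -0.16] F [-0.8  0.2  0. ] M [-0.    0.04 -0.08] t 12.6 gap -0.001
time_s: 12.9
eef_pos: [0.5545, 0.1375, 0.1708]
ee_rot: [0.67, 0.743, -0.002, 0.002]
contact_force: [0.2, 1.7, 1.3]
finger_gap: 0.003
pos [0.5545 0.1375 0.1708] yaw 5.9 shift [ 0.001  -0.0003  0.0248] rot [-0.03  0.35 -0.2 ] F [0.2 1.7 1.3] M [ 0.12  0.03 -0.05] t 12.9 gap 0.003
```

```bash
python3 -m crank '[[[1,0,0,0.01,0,0,0],[1,0,0,0.01,0,0,0],[1,0,0,0.005,0,0,0]]]'; python3 fix.py .5560 .1214 6.1 .146; python3 -m crank '[[[1,-0.006,0,0,0,0,0],[1,-0.005,0,0,0,0,0],[1,-0.004,0,0,0,0,0],[1,-0.004,0,0,0,0,0]]]'; python3 fix.py .5560 .1214 6.1 .146
```

```text
time_s: 13.2
eef_pos: [0.5548, 0.138, 0.1438]
ee_rot: [0.67, 0.743, -0.002, 0.002]
contact_force: [-0.6, -0.0, 0.1]
finger_gap: 0.002
pos [0.5548 0.138  0.1438] yaw 5.92 shift [-0.0166 -0.0005 -0.0021] rot [ 0.02  0.28 -0.18] F [-0.6 -0.   0.1] M [ 0.05  0.02 -0.02] t 13.2 gap 0.002
time_s: 13.6
eef_pos: [0.5549, 0.1268, 0.1421]
ee_rot: [0.668, 0.744, 0.005, -0.007]
contact_force: [-0.4, 14.0, -3.0]
finger_gap: -0.001
pos [0.5549 0.1268 0.1421] yaw 6.18 shift [-0.0054  0.0005 -0.004 ] rot [-0.09 -0.97  0.08] F [-0.4 14.  -3. ] M [3.06 0.12 0.03] t 13.6 gap -0.001
```

```bash
python3 -m crank '[[[1,-0.006,0,-0.002,0,-0.5,0],[1,-0.008,0,0,0,-0.5,0]]]'; python3 fix.py .5560 .1214 6.1 .146
python3 - <<'E'
from h import *
b,j,Tj=shot('side'); p,q=map(int,proj('side',j,Tj,(.561,.09,.17)))
w,k,T=shot('wrist')
x=np.hstack([cv2.resize(w[100:292,130:386],(448,336)),cv2.resize(b[q-30:q+30,p-30:p+30],(336,336),interpolation=cv2.INTER_CUBIC)]);cv2.imwrite('pics/c6.png',x[:,:,::-1])
E
```

```text
time_s: 13.8
eef_pos: [0.5543, 0.1254, 0.1426]
ee_rot: [0.666, 0.746, 0.01, -0.013]
contact_force: [-0.2, 23.2, -5.1]
finger_gap: -0.001
pos [0.5543 0.1254 0.1426] yaw 6.52 shift [-0.0041  0.0012 -0.0035] rot [-0.15 -1.83  0.41] F [-0.2 23.2 -5.1] M [ 4.91  0.03 -0.08] t 13.8 gap -0.001
```

View pics/c6.png

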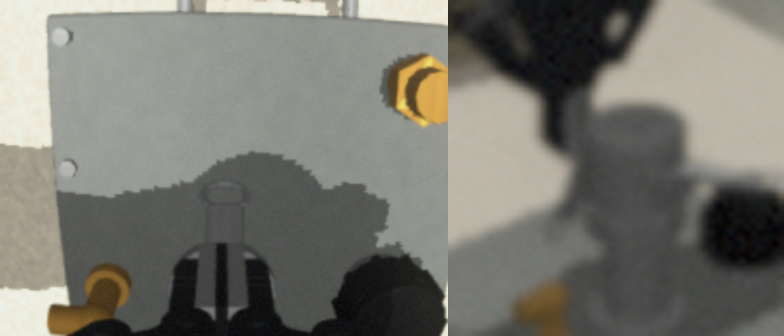

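The side crop shows the +y arm swung down beside the cap. In the wrist crop its tip is at about (225,203), just past the fingers. Checking its angle numerically.

Run:
```python
from h import *
i=vision.camera_info('wrist');s,Tt=pose();T=Tt@np.array(i['mount'])
d=np.array([-.092,.996,0]);o=np.array([.5614,.0707,.163])
for a in(1.7,1.8,1.9,2.0,2.094):
    f=np.radians(43)-a
    tip=o+d*(.0275+.062*np.cos(f))+np.array([0,0,.0192+.062*np.sin(f)])
    u,v=proj('wrist',i,T,tip);print(a,((u-130)*1.75).round(),((v-100)*1.75).round(), tip.round(4))
```

```text
1.7 228.0 197.0 [0.5555 0.134  0.1318]
1.8 227.0 206.0 [0.556  0.1288 0.1284]
1.9 227.0 216.0 [0.5565 0.1233 0.1256]
2.0 226.0 227.0 [0.5571 0.1176 0.1234]
2.094 226.0 238.0 [0.5576 0.112  0.1218]
```

```bash
python3 - <<'E'
from h import *
i=vision.camera_info('wrist');M=np.array(i['mount'])
for x in(-.011,0,.011):
  for z in (0,-.02):print(x,z,[((np.array(proj('wrist',i,M,(x,y,z)))-[130,100])*1.75).round().tolist() for y in(-.0145,.0145)])
im=cv2.imread('pics/c6.png')
print([tuple(im[y,225]) for y in range(176,300,4)])
E
python3 fix.py .5560 .1214 6.1 .146
```

```text
-0.011 0 [[182.0, 256.0], [260.0, 256.0]]
-0.011 -0.02 [[178.0, 285.0], [264.0, 285.0]]
0 0 [[181.0, 229.0], [261.0, 230.0]]
0 -0.02 [[176.0, 257.0], [265.0, 257.0]]
0.011 0 [[180.0, 202.0], [262.0, 202.0]]
0.011 -0.02 [[175.0, 227.0], [266.0, 227.0]]
[(np.uint8(84), np.uint8(88), np.uint8(85)), (np.uint8(85), np.uint8(88), np.uint8(85)), (np.uint8(103), np.uint8(102), np.uint8(101)), (np.uint8(82), np.uint8(85), np.uint8(82)), (np.uint8(84), np.uint8(88), np.uint8(85)), (np.uint8(86), np.uint8(89), np.uint8(85)), (np.uint8(82), np.uint8(85), np.uint8(81)), (np.uint8(77), np.uint8(77), np.uint8(77)), (np.uint8(82), np.uint8(83), np.uint8(81)), (np.uint8(80), np.uint8(81), np.uint8(81)), (np.uint8(83), np.uint8(85), np.uint8(83)), (np.uint8(82), np.uint8(83), np.uint8(83)), (np.uint8(82), np.uint8(83), np.uint8(82)), (np.uint8(81), np.uint8(82), np.uint8(80)), (np.uint8(82), np.uint8(84), np.uint8(82)), (np.uint8(82), np.uint8(82), np.uint8(82)), (np.uint8(79), np.uint8(82), np.uint8(79)), (np.uint8(35), np.uint8(35), np.uint8(34)), (np.uint8(29), np.uint8(28), np.uint8(27)), (np.uint8(23), np.uint8(26), np.uint8(25)), (np.uint8(21), np.uint8(24), np.uint8(23)), (np.uint8(25), np.uint8(26), np.uint8(26)), (np.uint8(26), np.uint8(26), np.uint8(25)), (np.uint8(22), np.uint8(24), np.uint8(21)), (np.uint8(25), np.uint8(25), np.uint8(26)), (np.uint8(21), np.uint8(21), np.uint8(21)), (np.uint8(20), np.uint8(18), np.uint8(19)), (np.uint8(18), np.uint8(17), np.uint8(17)), (np.uint8(23), np.uint8(25), np.uint8(23)), (np.uint8(20), np.uint8(19), np.uint8(17)), (np.uint8(18), np.uint8(18), np.uint8(18))]
pos [0.554  0.1249 0.1421] yaw 6.5 shift [-0.0036  0.0015 -0.0041] rot [-0.19 -1.76  0.4 ] F [ 0.  19.2 -6.6] M [ 4.1   0.04 -0.03] t 13.9 gap 0.0
```

The arm looks short of closed, about 1.8 rad, and the near-vertical finger no longer gains on it. I'll back off, tilt the tool so the fingertip leads, and push lower down near the arm's tip.

```bash
python3 -m crank '[[[1,0.012,0.001,0,0,0,0],[1,0.01,0,0,0,0,0],[1,0,0,0,0,-8,0],[1,0,0,0,0,-8,0],[1,0,0,0,0,-1,0]]]'; python3 fix.py .5535 .143 6.1 .132
```

```text
time_s: 14.4
eef_pos: [0.5547, 0.1436, 0.1449]
ee_rot: [0.661, 0.737, -0.094, 0.106]
contact_force: [0.3, 0.2, -1.1]
finger_gap: 0.002
pos [0.5547 0.1436 0.1449] yaw 6.24 shift [ 0.0032 -0.0013  0.0125] rot [ 0.12 16.25  0.12] F [ 0.3  0.2 -1.1] M [0.26 0.05 0.01] t 14.4 gap 0.002
```

```bash
python3 -m crank '[[[1,0.0035,-0.001,0.0125,0,0,0],[1,-0.0075,0,0.0022,0,0,0],[1,-0.0048,0,0.0014,0,0,0],[1,-0.0048,0,0.0014,0,0,0]]]'; python3 fix.py .5535 .143 6.1 .132;  python3 -m crank '[[[1,-0.0048,0,0.0014,0,0,0],[1,-0.0048,0,0.0014,0,0,0]]]';python3 fix.py .5535 .143 6.1 .132
```

```text
time_s: 14.8
eef_pos: [0.5559, 0.1229, 0.1309]
ee_rot: [0.661, 0.737, -0.094, 0.105]
contact_force: [-0.9, -0.5, -0.5]
finger_gap: -0.001
pos [0.5559 0.1229 0.1309] yaw 6.21 shift [ 0.0191 -0.0002 -0.0067] rot [ 0.1  16.19  0.1 ] F [-0.9 -0.5 -0.5] M [ 0.2   0.05 -0.02] t 14.8 gap -0.001
time_s: 15.0
eef_pos: [0.5566, 0.1139, 0.1299]
ee_rot: [0.663, 0.737, -0.09, 0.101]
contact_force: [-0.2, 5.4, -3.7]
finger_gap: 0.001
pos [0.5566 0.1139 0.1299] yaw 6.08 shift [ 0.0277 -0.     -0.0099] rot [ 0.06 15.59 -0.03] F [-0.2  5.4 -3.7] M [1.58 0.11 0.01] t 15.0 gap 0.001
```

```bash
python3 -m crank '[[[1,-0.006,0,0.0017,0,0,0],[1,-0.008,0,0.002,0,0,0],[1,-0.009,0,0.002,0,0,0]]]';python3 fix.py .5535 .143 6.1 .132
python3 - <<'E'
from h import *
w,k,T=shot('wrist','w7.png')
d=np.array([-.092,.996,0]);o=np.array([.5614,.0707,.163])
for a in(1.7,1.8,1.9,2.0,2.094):
    f=np.radians(43)-a
    tip=o+d*(.0275+.062*np.cos(f))+np.array([0,0,.0192+.062*np.sin(f)])
    u,v=proj('wrist',k,T,tip);print(a,(u-200)*4,(v-130)*4)
cv2.imwrite('pics/c7.png',cv2.resize(w[130:270,200:320],None,fx=4,fy=4,interpolation=cv2.INTER_CUBIC)[:,:,::-1])
E
```

```text
time_s: 15.3
eef_pos: [0.5576, 0.113, 0.1274]
ee_rot: [0.663, 0.742, -0.068, 0.078]
contact_force: [-8.4, 30.6, 8.7]
finger_gap: -0.003
pos [0.5576 0.113  0.1274] yaw 6.45 shift [ 0.0286 -0.0007 -0.0108] rot [ 0.18 11.9   0.34] F [-8.4 30.6  8.7] M [ 5.98  1.48 -0.25] t 15.3 gap -0.003
1.7 226.62247564958898 308.35308170696305
1.8 225.73739017416779 324.87174135339046
1.9 224.87306650362575 344.00515709077047
2.0 224.03221121055753 365.4221278426538
2.094 223.26517953144105 387.37487120947276
```

View pics/c7.png

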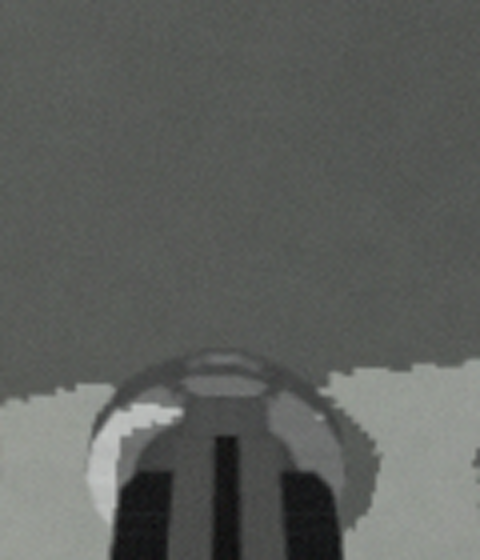

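The arm tip is now at v≈393, where the fully closed position predicts 387. The arm is closed at its stop. Retracting and going over to the other arm.

```bash
python3 -m crank '[[[1,0.012,0,-0.003,0,0,0],[1,0.012,0,-0.004,0,0,0],[1,-0.01,0,-0.04,0,0,0],[1,-0.01,0,-0.04,0,0,0],[1,-0.01,0,-0.04,0,0,0],[1,0,0,0,0,8,0],[1,0,0,0,0,8,0],[1,0,0,0,0,0,0]]]';python3 fix.py .5677 .0030 6.1 .255
```

```text
time_s: 16.15
eef_pos: [0.5558, 0.1315, 0.2606]
ee_rot: [0.666, 0.745, 0.028, -0.026]
contact_force: [0.4, 0.3, -0.5]
finger_gap: -0.0
pos [0.5558 0.1315 0.2606] yaw 6.42 shift [-0.1291 -0.0026 -0.0042] rot [ 0.37 -4.34  0.33] F [ 0.4  0.3 -0.5] M [-0.05  0.01  0.02] t 16.15 gap -0.0
```

```bash
python3 -m crank '[[[1,-0.043,-0.001,-0.004,0,0,0],[1,-0.043,-0.001,-0.003,0,0,0],[1,-0.043,-0.001,-0.003,0,-4,0],[1,0,0,0,0,0,0]]]';python3 fix.py .5677 .0030 6.1 .255
```

```text
time_s: 16.55
eef_pos: [0.5673, -0.0035, 0.2609]
ee_rot: [0.667, 0.745, -0.001, 0.004]
contact_force: [-0.3, 0.7, -0.7]
finger_gap: -0.001
pos [ 0.5673 -0.0035  0.2609] yaw 6.36 shift [0.0064 0.0011 0.0058] rot [0.24 0.37 0.26] F [-0.3  0.7 -0.7] M [ 0.06 -0.01 -0.  ] t 16.55 gap -0.001
```

```bash
python3 -m crank '[[[1,0.006,0.001,0.015,0,0,0],[1,0,0,0.015,0,0,0],[1,0,0,0.012,0,0,0],[1,0,0,0.01,0,0,0],[1,0,0,0.01,0,0,0],[1,0,0,0.01,0,0,0]]]';python3 fix.py .5677 .0030 6.1 .145;  python3 -m crank '[[[1,0,0,0.01,0,0,0],[1,0,0,0.01,0,0,0],[1,0,0,0.01,0,0,0],[1,0,0,0.008,0,0,0]]]';python3 fix.py .5677 .0030 6.1 .145
```

```text
time_s: 17.15
eef_pos: [0.5681, 0.0032, 0.1862]
ee_rot: [0.667, 0.745, -0.003, 0.006]
contact_force: [0.4, -0.5, 0.3]
finger_gap: 0.001
pos [0.5681 0.0032 0.1862] yaw 6.35 shift [ 0.0003 -0.0005  0.0412] rot [0.19 0.68 0.25] F [ 0.4 -0.5  0.3] M [ 0.02  0.02 -0.04] t 17.15 gap 0.001
time_s: 17.55
eef_pos: [0.5689, 0.0023, 0.1458]
ee_rot: [0.667, 0.745, -0.003, 0.007]
contact_force: [-0.7, -0.0, 1.4]
finger_gap: 0.0
pos [0.5689 0.0023 0.1458] yaw 6.34 shift [ 0.0008 -0.0011  0.0007] rot [0.26 0.79 0.24] F [-0.7 -0.   1.4] M [-0.    0.03 -0.  ] t 17.55 gap 0.0
```

```bash
python3 -m crank '[[[1,0.007,-0.001,0,0,0,0],[1,0.006,0,0,0,0,0],[1,0.005,0,0,0,0,0],[1,0.005,0,0,0,0,0]]]';python3 fix.py .5677 .0030 6.1 .145; python3 -m crank '[[[1,-0.01,0,0,0,0,0],[1,-0.01,0,0,0,0,0],[1,0,0,0,0,8,0],[1,0,0,0,0,8,0],[1,0,0,0,0,0,0]]]';python3 fix.py .5685 -.0022 6.1 .131
```

```text
time_s: 17.95
eef_pos: [0.5659, 0.0148, 0.1446]
ee_rot: [0.669, 0.743, -0.013, 0.016]
contact_force: [0.8, -16.5, -2.1]
finger_gap: -0.002
pos [0.5659 0.0148 0.1446] yaw 5.98 shift [-0.0119  0.0006  0.0001] rot [ 0.1   2.36 -0.12] F [  0.8 -16.5  -2.1] M [-3.77 -0.18 -0.04] t 17.95 gap -0.002
time_s: 18.45
eef_pos: [0.5693, -0.0017, 0.1477]
ee_rot: [0.662, 0.739, 0.087, -0.092]
contact_force: [-0.3, -0.3, -0.3]
finger_gap: -0.001
pos [ 0.5693 -0.0017  0.1477] yaw 6.25 shift [-0.0046 -0.001   0.0161] rot [  0.43 -14.55   0.2 ] F [-0.3 -0.3 -0.3] M [-0.29 -0.02  0.01] t 18.45 gap -0.001
```

```bash
python3 -m crank '[[[1,-0.0046,-0.001,0.016,0,0,0],[1,0.0075,0,0.002,0,0,0],[1,0.005,0,0.0013,0,0,0],[1,0.005,0,0.0013,0,0,0]]]';python3 fix.py .5650 .0282 6.1 .130; python3 -m crank '[[[1,0.005,0,0.0013,0,0,0],[1,0.005,0,0.0013,0,0,0],[1,0.005,0,0.0013,0,0,0]]]';python3 fix.py .5650 .0282 6.1 .130
```

```text
time_s: 18.85
eef_pos: [0.5674, 0.0171, 0.1323]
ee_rot: [0.662, 0.738, 0.088, -0.09]
contact_force: [0.4, -3.8, 0.8]
finger_gap: 0.001
pos [0.5674 0.0171 0.1323] yaw 6.14 shift [ 0.0104 -0.0012  0.0051] rot [  0.57 -14.5    0.11] F [ 0.4 -3.8  0.8] M [-1.14 -0.09  0.  ] t 18.85 gap 0.001
time_s: 19.15
eef_pos: [0.5679, 0.0245, 0.1326]
ee_rot: [0.663, 0.74, 0.079, -0.079]
contact_force: [0.3, -11.1, -4.1]
finger_gap: 0.001
pos [0.5679 0.0245 0.1326] yaw 6.21 shift [ 0.0034 -0.0025  0.0034] rot [  0.66 -12.79   0.18] F [  0.3 -11.1  -4.1] M [-2.83 -0.25  0.02] t 19.15 gap 0.001
```

```bash
python3 -m crank '[[[1,0.007,-0.001,0.003,0,0.5,0],[1,0.008,-0.001,0.003,0,0.5,0],[1,0.009,-0.001,0.003,0,0.5,0]]]';python3 fix.py .5650 .0282 6.1 .130;python3 -m crank '[[[1,0.009,-0.001,0.003,0,1,0],[1,0.01,-0.001,0.003,0,1,0]]]';python3 fix.py .5650 .0282 6.1 .130
```

```text
time_s: 19.45
eef_pos: [0.5675, 0.0306, 0.1301]
ee_rot: [0.665, 0.74, 0.071, -0.067]
contact_force: [-1.6, -30.7, 6.1]
finger_gap: -0.0
pos [0.5675 0.0306 0.1301] yaw 6.03 shift [-0.0021 -0.0028 -0.0003] rot [ 9.000e-01 -1.121e+01  1.000e-02] F [ -1.6 -30.7   6.1] M [-6.38  0.38  0.17] t 19.45 gap -0.0
time_s: 19.65
eef_pos: [0.5676, 0.0301, 0.1303]
ee_rot: [0.668, 0.739, 0.066, -0.06]
contact_force: [-2.7, -29.4, 2.6]
finger_gap: 0.001
pos [0.5676 0.0301 0.1303] yaw 5.71 shift [-0.0016 -0.0028 -0.    ] rot [  1.02 -10.25  -0.3 ] F [ -2.7 -29.4   2.6] M [-6.14  0.4   0.14] t 19.65 gap 0.001
```

```bash
python3 -m crank '[[[1,-0.012,0,-0.002,0,0,0],[1,-0.018,0,-0.004,0,0,0],[1,0.008,0,-0.04,0,0,0],[1,0.008,0,-0.045,0,0,0],[1,0.008,0,-0.045,0,0,0],[1,0.008,0,-0.045,0,0,0],[1,0,0,-0.03,0,-6,0],[1,0,0,0,0,-5,0],[1,0.02,0,0,0,0,0],[1,0,0,0,0,0,0]]]';python3 fix.py .5614 .07 6.1 .33
python3 - <<'E'
from h import *
w,k,T=shot('wrist');b,j,Tj=shot('side')
p,q=map(int,proj('side',j,Tj,(.561,.07,.165)))
M=lambda P:((np.array(proj('wrist',k,T,P))))
o=np.array([.5614,.0707,.163]);d=np.array([-.092,.996,0]);c=M(o+[0,0,.04]).astype(int);u0,v0=max(c[0]-64,0),max(c[1]-64,0)
for sg in(1,-1):
  for a in(1.7,1.9,2.094):
    f=np.radians(43)-a;t=o+sg*d*(.0275+.062*np.cos(f))+np.array([0,0,.0192+.062*np.sin(f)]);print(sg,a,((M(t)-[u0,v0])*3.125).round())
t=np.linspace(0,2*np.pi,60);Q=np.array([(M(o+[.0255*np.cos(a),.0255*np.sin(a),.042])-[u0,v0])*3.125 for a in t]);print(Q.min(0),Q.max(0))
x=np.hstack([cv2.resize(w[v0:v0+128,u0:u0+128],(400,400),interpolation=cv2.INTER_CUBIC),cv2.resize(b[q-32:q+32,p-32:p+32],(400,400),interpolation=cv2.INTER_CUBIC)]);cv2.imwrite('pics/c8.png',x[:,:,::-1])
E
```

```text
time_s: 20.65
eef_pos: [0.5654, 0.0209, 0.3553]
ee_rot: [0.669, 0.743, 0.005, 0.017]
contact_force: [0.2, -0.1, 0.1]
finger_gap: -0.002
pos [0.5654 0.0209 0.3553] yaw 6.06 shift [0.0497 0.0004 0.0244] rot [ 1.78  1.06 -0.06] F [ 0.2 -0.1  0.1] M [-0.01  0.01  0.03] t 20.65 gap -0.002
1 1.7 [201.  32.]
1 1.9 [201.  58.]
1 2.094 [200.  85.]
-1 1.7 [198. 329.]
-1 1.9 [198. 302.]
-1 2.094 [198. 275.]
[128.23026932 128.92831515] [277.431382   275.80200614]
```

View pics/c8.png

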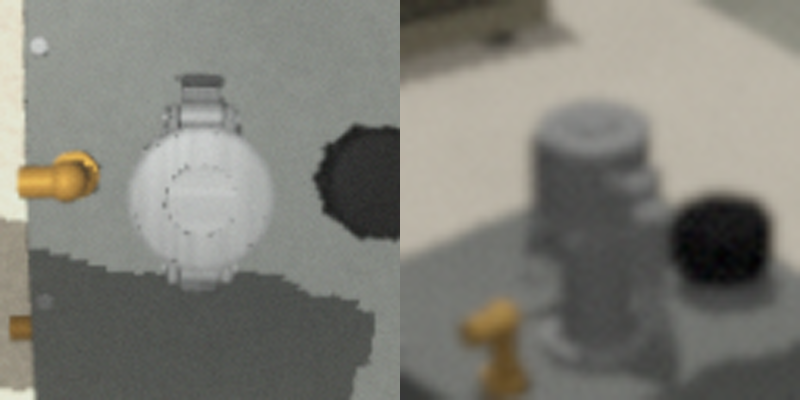

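Final look: the cap disc at (130–274, 127–275) matches the home prediction. The +y tip is at v≈82 (predicted closed 85). Nothing of the −y arm shows beyond v≈290, which fits closed: at 1.9 rad the tip centre alone would sit at 302. The arm is clear and reads zero force.

```bash
python3 -c "
from workcell import hand_in
print(hand_in())"
```

```text
the job is handed in; nothing more can be done
None
```

I put the dust cap on the stub, pushed it home, closed both cam arms and handed the job in after about 21 s of robot time. No verdict was reported.

- **Cap:** I gripped it across x, aligned its arms with the tank's long side and pushed it down. It stopped hard at about 46 N, roughly 13 mm after first resistance, so the seal should be home. While pushing, the tool tilted about 1° and carried up to 19 N of sideways load; that went away when I released the cap.
- **+y arm:** My first push, with the tool upright, stalled at about 1.8 rad by the camera, short of the 1.9 rad needed. Pushing again lower down with the tool tilted brought it to its stop at about 30 N, and the arm's tip then matched the fully closed position.
- **−y arm:** I closed it the same way, also to a stop at about 30 N.
- **Last checks:** The final pictures show the cap where it should be when home and both arms closed. The −y arm is mostly hidden under the cap, so for it I rely on the stop and on nothing sticking out. The gripper is clear of everything and reads zero force. I saw no sign that anything else was touched, but I did not measure the other objects again.

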